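# Stop the stirrer and open the safety-capped bottle

### The job

Stop the stirrer by pressing its white key until it stays down and the latched green key pops up. Then open the amber bottle clamped on the stirrer: push its orange safety cap down and, while keeping it down, turn it anticlockwise (seen from above) past the lock, lift it off and set it down flat, right way up, in the steel tray. Leave the white key down, the yellow key up, and do not knock or shift the beaker, the tape roll or the timer.

Things in the scene. Friction and masses are not known exactly. Their poses are not given: they have to be found in the camera images.
- stirrer: White stirrer, fixed, 220 (x) x 150 (y) x 45 mm high; origin at the centre of its underside, x axis from the keys (front) to the bottle (behind), z up. Keys at x = -75 mm: white y = -40, yellow y = 0, green y = +40 mm. Bottle axis at x = +45, y = 0. An aluminium collar (74 mm across, ears out to y = +-55, top 77 mm above the bench) holds the bottle fast.
- key_stop_top (a point): Centre of the top of the white stop key (28 x 24 mm; top 61 mm above the bench when up, 16 mm proud of the case). Travel 10 mm straight down against a light spring (1 to 3 N, a small bump at 2 mm); pushed 9 mm or more it latches and when released stays 7.5 mm down. Pushed less it comes back up and must be pressed again. Pressing it frees whichever other key was latched.
- key_stop (a joint): White stop key: 0 = up, 0.0075 m = latched down, 0.010 m = end of travel. Starts up.
- key_slow (a joint): Yellow key (middle of the row, the same build): 0 = up, 0.0075 m = latched. Starts up and must end up.
- key_fast (a joint): Green key (the other end of the row): 0 = up, 0.0075 m = latched down. Starts latched; springs up when the white key latches.
- bottle_axis (a point): Fixed point on the axis of the amber bottle at the height of the cap's top as found (147 mm above the bench). The bottle is 64 mm across and its shoulder lies 99 to 109 mm above the bench; bottle, clamp and stirrer cannot move.
- cap_center (a point): Centre, half-way up, of the loose round orange ribbed safety cap: 52 mm across, 28 mm high, 20 to 45 g, closed flat top, open below; centre 133 mm above the bench when locked. Three lugs inside sit behind teeth on the neck: turned or pulled without pressing, it stays locked. It can be gripped round its side from above, pressed and turned in one grasp.
- cap_mark (a point): White line on the cap's top, 20 mm from its axis. Locked: it points along the stirrer's +x. Pressed 4 mm or more, the cap turns anticlockwise seen from above; kept pressed through the first 45 degrees it is past the teeth and comes free; end stop at 90. Between 45 and 90 (65 is best) it lifts straight off; 20 mm up is clear of the neck.
- liner (a joint): Sprung disc under the cap: 0 = locked cap as found; + = pressed down (m), 0.004 frees the lugs (about 12 N), 0.007 is the end of travel (about 17 N); springs back if let go before the teeth are passed. -0.002 once the cap is free or off (it rises 2 mm).
- tray: Shallow square steel tray, fixed, 150 x 150 mm, walls 12 mm high and 4 mm thick, floor 4 mm thick; origin at the centre of its underside. It and the stirrer may change sides.
- beaker: Loose glass beaker, 68 mm across, 90 mm high; origin at the centre of its underside. A bystander.
- tape_roll: Loose roll of yellow tape lying flat, about 90 mm across, 19 mm high. A bystander.
- timer: Loose white lab timer, 74 x 62 x 19 mm, lying behind the work. A bystander.
Mind the look-alikes: they are no part of the job. What is meant by the part that bears cap_center is not black or blue, and is the larger of those in its own colour.

How it is judged:
By the outcome, as a careful person would: the job done as asked, in the order asked, and still so for the second after the job is handed in, with the robot touching nothing.
It also fails if it takes over 53 s, if anything falls off the work surface, if the arm or the gripper's body presses on something with over 40 N, if the wrist force passes 120 N, or if a joint passes its speed limit or range.

### The arm

A 6-joint arm with a two-finger parallel gripper is mounted at the origin on a cart in front of the work surface, level with it; the furniture and walls round the work are solid. World frame = base frame: x ahead of the robot, y to its left, z up, the work surface at z = 0. Lengths are in m, angles in rad, forces in N, time in s.
With the tool pointing down it reaches from about 0.25 to 0.8 m from the base axis. Payload 8.5 kg.
Tool frame: the origin (TCP) lies midway between the tips of the shut fingers; the grasp point (between the pads) lies 19 mm behind it; z points along the fingers, y is the direction in which the jaws open and shut (so a half turn about z gives the same grasp; the last joint's range is limited). The gripper opens to 85 mm and grips with 20 to 120 N. Pads are 22 mm wide; open, the fingers measure 114 mm over their backs; the gripper's body (76 mm by 85 mm) begins 54 mm behind the grasp point. The pads swing forward as they close: fully open they stand 13 mm farther back than shut.
Start: joints at [-1.345, 0.238, -0.013, 1.319, 0, 1.571], TCP at [0.118, -0.512, 0.231] pointing down, gripper open.
Joint ranges: [-2.66, 2.66], [-1.03, 1.9], [-1.14, 1.46], [-1.82, 2.27], [-1.45, 1.34], [-3.14, 3.14]. Speed limits (rad/s): [2.22, 2.22, 2.79, 3.14, 3.14, 3.14].

### API

Orientations are given as a rotation vector (axis times angle).
In Python, from bench import bot gives the robot as it stands. Calls block until the motion is done:
- bot.move_pose(position, orientation): joint-space move of the TCP to a pose.
- bot.move_linear(position, speed=0.15, rotation=None): straight line of the TCP; rotation=None keeps the orientation; speed is the mean speed in m/s.
- bot.goto_joints(angles): joint-space move.
- bot.move_gripper(opening, newtons=None): opening from 0.0 (shut) to 1.0 (fully open); newtons is the grip in N (None keeps the last); returns when the fingers have stopped.
- bot.wait(seconds).
- bot.solve_ik(position, orientation): joint angles nearest the present ones, or None.
- bot.snapshot(name): name is "side" or "top" or "wrist"; returns a dict with "pixels" (384x512x3 uint8, red, green, blue), "camera_matrix" (3x3 intrinsics, pixels), "R" (3x3) and "t" (3): a world point X has camera coordinates R X + t. Camera axes: x right, y down, z forward; pixel columns grow to the right and rows downward; lengths in m; the calibration is good to about 2 mm. The wrist camera is an equidistant fisheye: a pixel r from the principal point sees the ray r / f radians off the axis. A picture is of the moment at which its call begins. There is no depth.
A pose or a line that the arm cannot do raises bot.IKError and nothing moves.
- bot.hand_in(): hands the job in, once; it reports no verdict.
Readings, each from a call of its own:
- bot.read_time_s(): time.
- bot.read_joint_positions(): joint angles.
- bot.read_dq(): joint speeds.
- bot.read_effort(): joint torques, N m.
- bot.read_tcp_pos(): TCP position.
- bot.read_orientation(): TCP orientation.
- bot.read_contact_force(): force on the tool from outside, world axes, zero at the start.
- bot.read_wrist_torque(): the same for the moment, N m.
- bot.read_grip_width(): opening from 0.0 (shut) to 1.0 (fully open).
Only numpy, scipy, OpenCV 4.12 (cv2) and the standard library are available. Lean on these libraries where they do the work, as an engineer would, in place of code of your own. Each camera call takes 0.05 s, during which the arm holds its last target.

## Working session

There is one attempt and no reset: what is moved stays moved. The work goes in short steps, each a Python script; the robot and the scene stay as the last script left them, time stands still between calls to the robot, and variables do not carry over. Pictures are saved under pics/ and viewed, and the job is handed in when it is done.

```bash
ls; mkdir -p pics; python3 - <<'E'
from bench import bot
import cv2,pickle
d={}
for n in ["side","top","wrist"]:
    s=bot.snapshot(n); d[n]=s; cv2.imwrite(f"pics/{n}0.png",s["pixels"][:,:,::-1])
    print(n,s["camera_matrix"],s["R"],s["t"])
pickle.dump(d,open("s0.pkl","wb")); print(bot.read_time_s(),bot.read_orientation())
E
```

```text
pics
side [[463.69182424   0.         257.44478961]
 [  0.         463.69182424 192.45841545]
 [  0.           0.           1.        ]] [[ 0.99610841 -0.08790366  0.00640145]
 [-0.03121025 -0.41972802 -0.90711317]
 [ 0.08242543  0.90338327 -0.42083811]] [-0.58737862  0.10677669  1.48478646]
top [[481.01205249   0.         251.36497497]
 [  0.         481.01205249 193.20158989]
 [  0.           0.           1.        ]] [[-0.08359495 -0.99649734  0.00222016]
 [-0.97286117  0.08112934 -0.21670065]
 [ 0.2157615  -0.02027499 -0.97623558]] [0.01559278 0.61276747 1.60541131]
wrist [[297.31863964   0.         251.96928632]
 [  0.         297.31863964 198.85325033]
 [  0.           0.           1.        ]] [[ 2.23781068e-01 -9.74639188e-01 -6.98255454e-04]
 [-9.26128790e-01 -2.12865985e-01  3.11405742e-01]
 [-3.03656875e-01 -6.90400351e-02 -9.50276789e-01]] [-0.52501303 -0.04054277  0.37887364]
0.15 [-3.12044543e+00 -3.53746822e-01  2.51215735e-04]
```

View pics/side0.png

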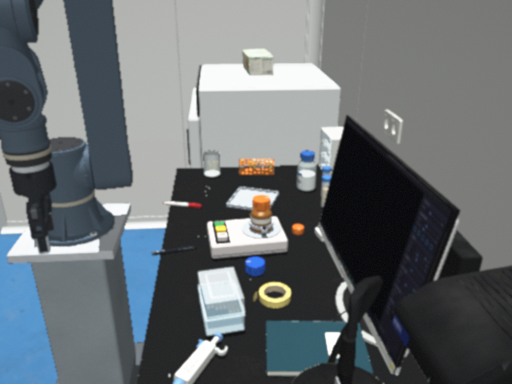

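View pics/top0.png

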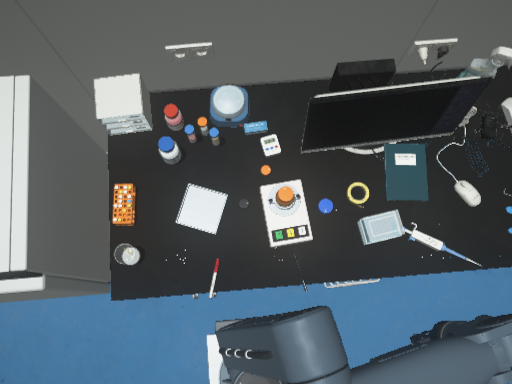

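```bash
python3 - <<'E'
import cv2
a=cv2.imread("pics/top0.png")
cv2.imwrite("pics/topz.png",cv2.resize(a[130:330,110:370],None,fx=3,fy=3,interpolation=cv2.INTER_CUBIC))
a=cv2.imread("pics/side0.png")
cv2.imwrite("pics/sidez.png",cv2.resize(a[100:300,150:410],None,fx=3,fy=3,interpolation=cv2.INTER_CUBIC))
E
```

```text
(no output)
```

View crops.

View pics/topz.png

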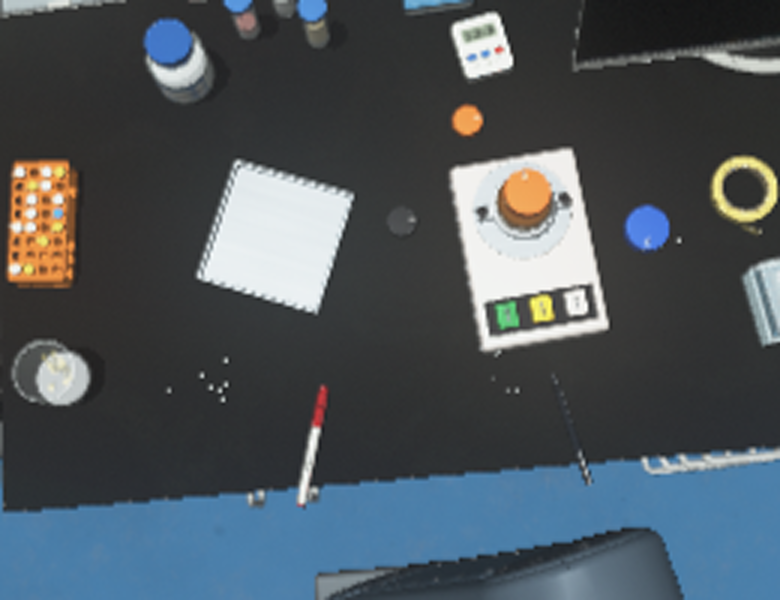

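View pics/sidez.png

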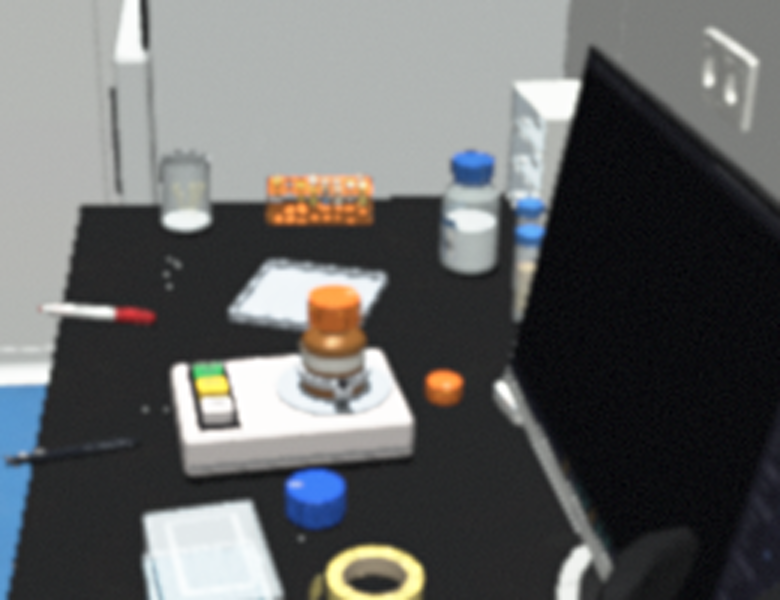

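View pics/wrist0.png

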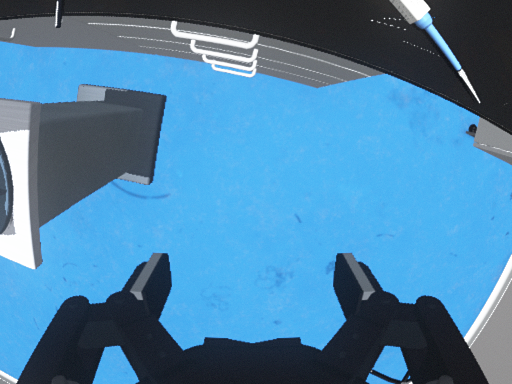

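```bash
python3 - <<'E'
import cv2
a=cv2.imread("pics/top0.png")
cv2.imwrite("pics/topz2.png",cv2.resize(a[172:252,250:330],None,fx=7.5,fy=7.5,interpolation=cv2.INTER_CUBIC))
cv2.imwrite("pics/topz3.png",cv2.resize(a[175:245,165:245],None,fx=8,fy=8,interpolation=cv2.INTER_CUBIC))
a=cv2.imread("pics/side0.png")
cv2.imwrite("pics/sidez2.png",cv2.resize(a[185:265,200:300],None,fx=7,fy=7,interpolation=cv2.INTER_CUBIC))
E
```

```text
(no output)
```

View pics/topz2.png

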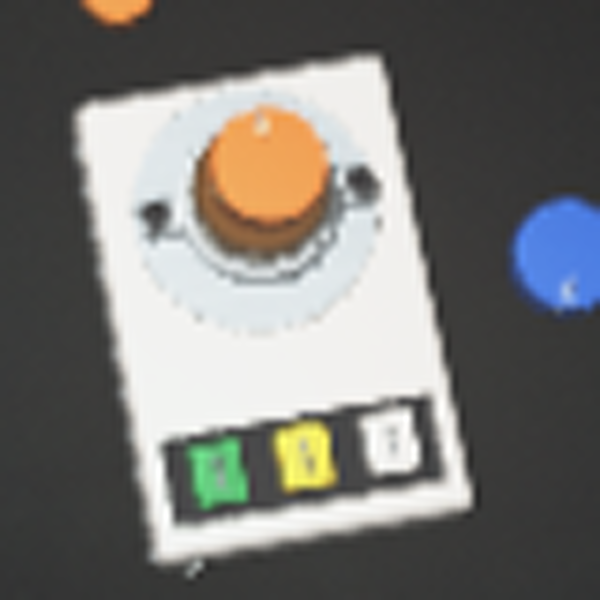

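View pics/topz3.png

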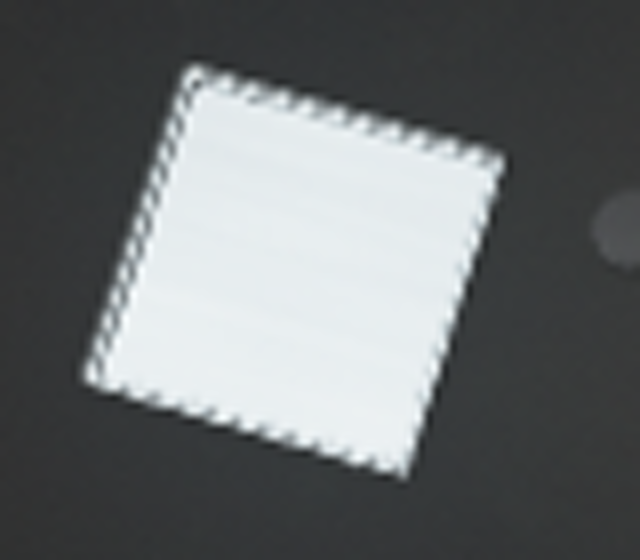

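View pics/sidez2.png

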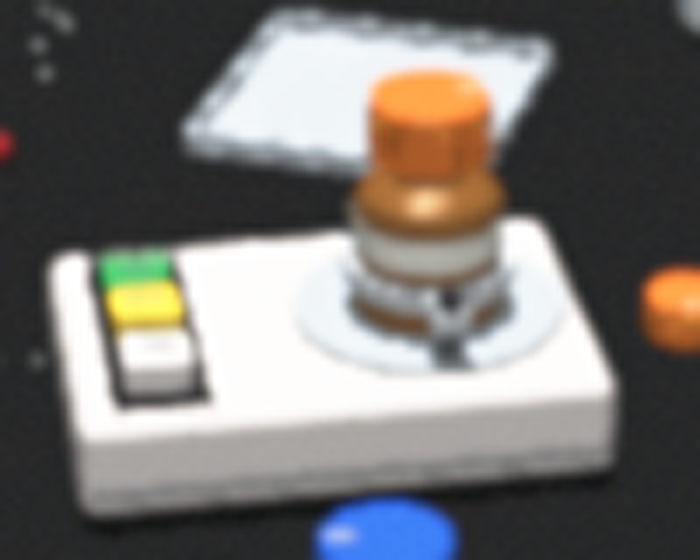

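```bash
cat > geo.py <<'E'
import numpy as np,pickle
from scipy.optimize import least_squares
def proj(s,X):
    c=s["R"]@np.asarray(X)+s["t"]; K=s["camera_matrix"]
    p=K@(c/c[2]); return p[:2]
def px(z,f,o): return (np.array(z)+.5)/f-.5+np.array(o)
def back(s,p,z):
    K=s["camera_matrix"]; d=s["R"].T@np.linalg.solve(K,[p[0],p[1],1]); o=-s["R"].T@s["t"]
    return o+d*(z-o[2])/d[2]
E
python3 - <<'E'
from geo import *
d=pickle.load(open("s0.pkl","rb"))
T=lambda z:px(z,7.5,(250,172)); S=lambda z:px(z,7,(200,185)); R=lambda z:px(z,8,(165,175))
obs=[("top",T((271,163)),(45,0,147)),("top",T((262,122)),(65,0,147)),("top",T((78,105)),(110,75,45)),("top",T((380,55)),(110,-75,45)),
("top",T((470,505)),(-110,-75,45)),("top",T((157,560)),(-110,75,45)),("top",T((217,473)),(-75,40,53.5)),("top",T((305,457)),(-75,0,61)),("top",T((391,440)),(-75,-40,61)),
("side",S((430,99)),(45,0,147)),("side",S((157,351)),(-75,-40,61)),("side",S((147,305)),(-75,0,61)),("side",S((137,268)),(-75,40,53.5)),("side",S((612,385)),(110,-75,45)),("side",S((80,440)),(-110,-75,45))]
def w(p,q):
    c,s=np.cos(p[2]),np.sin(p[2]); return np.array([p[0]+c*q[0]-s*q[1],p[1]+s*q[0]+c*q[1],q[2]])
def res(p,cams=("top","side")): return np.concatenate([proj(d[c],w(p,np.array(q)/1e3))-u for c,u,q in obs if c in cams])
for cams in (("top",),("side",),("top","side")):
    r=least_squares(res,[.5,0,0],args=(cams,)); print(cams,r.x,np.abs(r.fun).max(),"\n",r.fun.reshape(-1,2).round(1).tolist())
print("bottle",w(r.x,np.array([.045,0,.147])),"white",w(r.x,np.array([-.075,-.04,.061])))
tr=[back(d["top"],R(z),.012) for z in((192,65),(503,155),(405,475),(90,380))]
print(np.array(tr).round(3),np.mean(tr,0)); 
tr=np.array(tr);print(np.linalg.norm(tr-np.roll(tr,1,0),axis=1))
for n,p,z in(("small orange",(266,170),.02),("beaker",(127,254),.0),("tape",(358,193),.019),("black",(244,203),.01)): print(n,back(d["top"],p,z).round(3))
E
```

```text
('top',) [ 0.53975904 -0.15027813  0.08519409] 0.7624571089479559 
 [[-0.2, -0.0], [-0.1, -0.3], [-0.7, -0.2], [0.7, -0.5], [0.8, 0.5], [-0.3, 0.4], [0.0, 0.0], [-0.1, -0.1], [-0.1, 0.2]]
('side',) [ 0.54102865 -0.15114928  0.09515989] 0.8577031632925127 
 [[-0.1, -0.4], [-0.1, -0.1], [-0.3, -0.3], [-0.3, 0.7], [0.9, 0.4], [-0.1, -0.5]]
('top', 'side') [ 0.54047296 -0.15046409  0.08895448] 0.8943464059311168 
 [[-0.2, -0.2], [-0.1, -0.5], [-0.8, -0.4], [0.6, -0.7], [0.9, 0.1], [-0.1, 0.3], [0.2, -0.2], [0.0, -0.3], [-0.0, -0.0], [-0.3, -0.5], [-0.5, -0.3], [-0.5, -0.5], [-0.4, 0.5], [0.5, 0.4], [-0.5, -0.7]]
bottle [ 0.58529504 -0.14646641  0.147     ] white [ 0.46932299 -0.19696873  0.061     ]
[[0.682 0.186 0.012]
 [0.629 0.049 0.012]
 [0.488 0.103 0.012]
 [0.542 0.239 0.012]] [0.5850689  0.14429518 0.012     ]
[0.1495208  0.14681382 0.15040091 0.14653692]
small orange [ 0.704 -0.096  0.02 ]
beaker [0.445 0.418 0.   ]
tape [ 0.592 -0.417  0.019]
black [ 0.591 -0.007  0.01 ]
```

```bash
cat >> geo.py <<'E'
def down(psi): return np.pi*np.array([np.cos(psi/2),np.sin(psi/2),0])
KEY=np.array([.4693,-.1970]); BOT=np.array([.5853,-.1465]); TRAY=np.array([.585,.144]); YAW=.089
E
python3 - <<'E'
from geo import *
from bench import bot
for n,xy,z in(("key",KEY,.12),("key",KEY,.05),("bot",BOT,.22),("bot",BOT,.11),("tray",TRAY,.03)):
  for psi in np.arange(-3.14,3.15,np.pi/6):
    q=bot.solve_ik([*xy,z],down(psi))
    if q is not None: print(n,z,round(psi,2),np.round(q,2))
print(bot.read_time_s())
E
```

```text
key 0.12 -3.14 [-0.4   0.27 -0.26  1.04 -0.   -0.4 ]
key 0.12 -2.62 [-0.4   0.27 -0.26  1.04  0.   -0.92]
key 0.12 -2.09 [-0.4   0.27 -0.26  1.04  0.   -1.45]
key 0.12 -1.57 [-0.4   0.27 -0.26  1.04  0.   -1.97]
key 0.12 -1.05 [-0.4   0.27 -0.26  1.04  0.   -2.49]
key 0.12 -0.52 [-0.4   0.27 -0.26  1.04  0.   -3.02]
key 0.12 0.0 [-0.4   0.27 -0.26  1.04 -0.    2.74]
key 0.12 0.53 [-0.4   0.27 -0.26  1.04 -0.    2.22]
key 0.12 1.05 [-0.4   0.27 -0.26  1.04  0.    1.7 ]
key 0.12 1.57 [-0.4   0.27 -0.26  1.04  0.    1.17]
key 0.12 2.1 [-0.4   0.27 -0.26  1.04  0.    0.65]
key 0.12 2.62 [-0.4   0.27 -0.26  1.04  0.    0.12]
key 0.12 3.14 [-0.4   0.27 -0.26  1.04  0.   -0.4 ]
key 0.05 -3.14 [-0.4   0.34 -0.37  0.86 -0.   -0.4 ]
key 0.05 -2.62 [-0.4   0.34 -0.37  0.86  0.   -0.92]
key 0.05 -2.09 [-0.4   0.34 -0.37  0.86  0.   -1.45]
key 0.05 -1.57 [-0.4   0.34 -0.37  0.86  0.   -1.97]
key 0.05 -1.05 [-0.4   0.34 -0.37  0.86  0.   -2.49]
key 0.05 -0.52 [-0.4   0.34 -0.37  0.86  0.   -3.02]
key 0.05 0.0 [-0.4   0.34 -0.37  0.86 -0.    2.74]
key 0.05 0.53 [-0.4   0.34 -0.37  0.86 -0.    2.22]
[... 1617 characters left out ...]
5]
tray 0.03 -3.14 [ 0.24  0.5  -0.16  0.91  0.    0.24]
tray 0.03 -2.62 [ 0.24  0.5  -0.16  0.91  0.   -0.28]
tray 0.03 -2.09 [ 0.24  0.5  -0.16  0.91  0.   -0.81]
tray 0.03 -1.57 [ 0.24  0.5  -0.16  0.91  0.   -1.33]
tray 0.03 -1.05 [ 0.24  0.5  -0.16  0.91  0.   -1.85]
tray 0.03 -0.52 [ 0.24  0.5  -0.16  0.91  0.   -2.38]
tray 0.03 0.0 [ 0.24  0.5  -0.16  0.91 -0.   -2.9 ]
tray 0.03 0.53 [ 0.24  0.5  -0.16  0.91 -0.    2.86]
tray 0.03 1.05 [ 0.24  0.5  -0.16  0.91  0.    2.33]
tray 0.03 1.57 [ 0.24  0.5  -0.16  0.91  0.    1.81]
tray 0.03 2.1 [ 0.24  0.5  -0.16  0.91 -0.    1.29]
tray 0.03 2.62 [ 0.24  0.5  -0.16  0.91  0.    0.76]
tray 0.03 3.14 [ 0.24  0.5  -0.16  0.91  0.    0.24]
0.15
```

```bash
python3 - <<'E'
from geo import *
from bench import bot
import cv2
o=down(YAW+np.pi/2)
bot.move_gripper(0.0)
bot.move_pose([*KEY,.17],o); print(bot.read_time_s(),bot.read_tcp_pos(),bot.read_contact_force())
bot.move_linear([*KEY,.068],speed=.1)
for s in("side","wrist"):
    im=bot.snapshot(s)["pixels"][:,:,::-1]
    if s=="side": im=cv2.resize(im[165:265,190:300],None,fx=6,fy=6,interpolation=cv2.INTER_CUBIC)
    cv2.imwrite(f"pics/{s}1.png",im)
print(bot.read_time_s(),bot.read_tcp_pos(),bot.read_contact_force(),bot.read_grip_width())
E
```

```text
2.65 [ 0.46910116 -0.19775484  0.17014837] [ 0.21295064  0.18371359 -0.12420611]
3.9167 [ 0.46974641 -0.19718848  0.06861942] [ 0.79316008 -0.23532884  0.21507544] 0.0006152855365926727
```

View pics/side1.png

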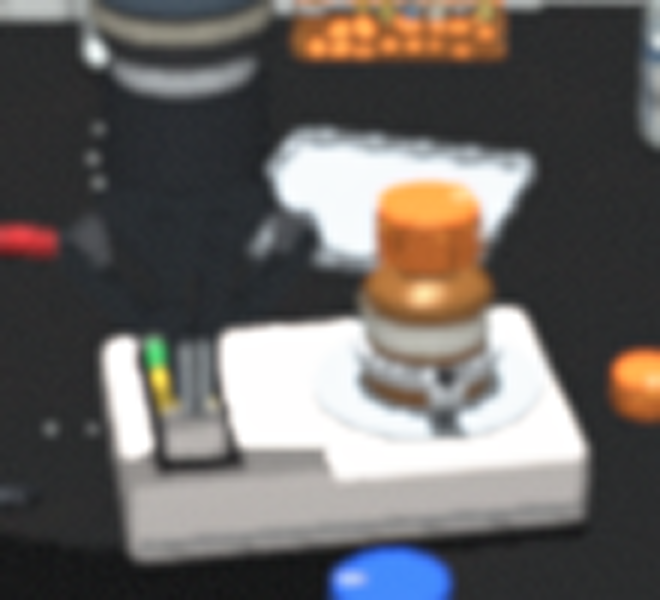

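View pics/wrist1.png

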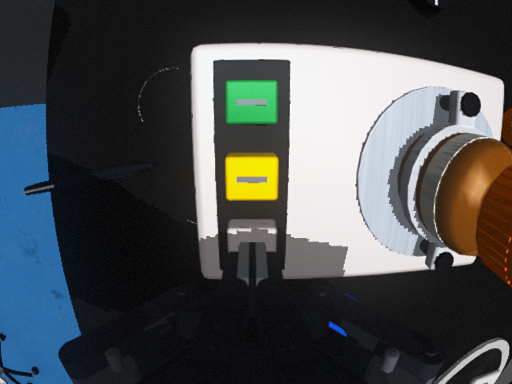

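Side crop: shut fingers stand over the white key (side crop ~ (195,410)), clear of yellow; wrist view: tips at (252,250) over the shaded white key. Pressing now.

```bash
python3 - <<'E'
from geo import *
from bench import bot
import cv2
for z in (.060,.054,.0515,.0505,.0495):
    bot.move_linear([*KEY,z],speed=.03)
    f=bot.read_contact_force(); print(z,bot.read_tcp_pos().round(4) if hasattr(bot.read_tcp_pos(),'round') else bot.read_tcp_pos(),np.round(f,1))
    if f[2]>12: break
bot.wait(.2)
bot.move_linear([*KEY,.09],speed=.1)
im=bot.snapshot("side")["pixels"][:,:,::-1]
cv2.imwrite("pics/side2.png",cv2.resize(im[165:265,190:300],None,fx=6,fy=6,interpolation=cv2.INTER_CUBIC))
cv2.imwrite("pics/wrist2.png",bot.snapshot("wrist")["pixels"][:,:,::-1])
print(bot.read_time_s())
E
```

```text
0.06 [ 0.4693 -0.197   0.0599] [ 1.1  0.1 -0. ]
0.054 [ 0.4692 -0.197   0.0538] [0.6 1.4 0.4]
0.0515 [ 0.4693 -0.197   0.0514] [-0.1 -0.8  2.7]
0.0505 [ 0.4694 -0.197   0.0509] [-2.2  1.4  6.9]
0.0495 [ 0.4696 -0.1971  0.0506] [-3.2  0.8 13.9]
6.2917
```

View pics/side2.png

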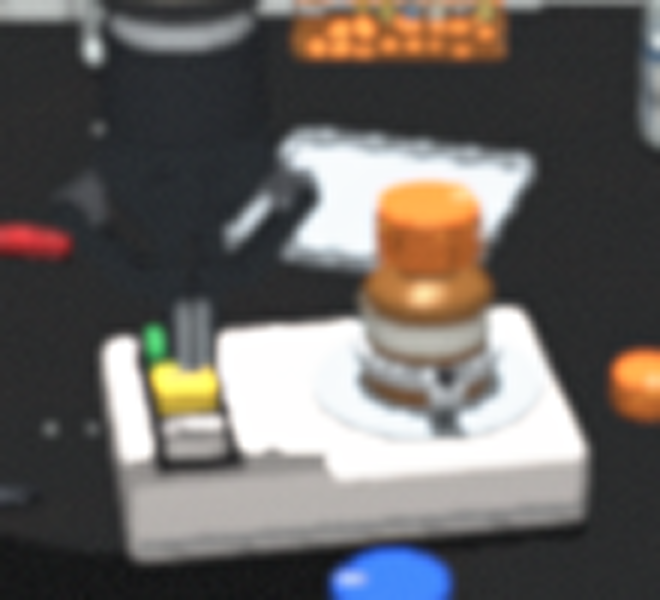

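View pics/wrist2.png

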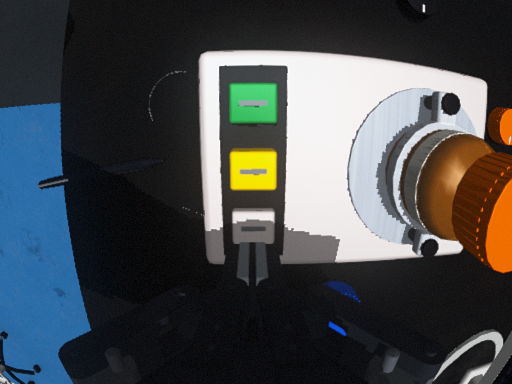

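```bash
python3 - <<'E'
from geo import *
from bench import bot
import cv2
o=down(YAW+np.pi/2)
bot.move_linear([*KEY,.22],speed=.25)
bot.move_gripper(1.0)
bot.move_linear([*BOT,.22],speed=.2)
cv2.imwrite("pics/wrist3.png",bot.snapshot("wrist")["pixels"][:,:,::-1])
bot.move_linear([*BOT,.117],speed=.12)
print(bot.read_time_s(),bot.read_tcp_pos(),bot.read_contact_force(),bot.read_grip_width())
im=bot.snapshot("side")["pixels"][:,:,::-1]
cv2.imwrite("pics/side3.png",cv2.resize(im[165:265,190:300],None,fx=6,fy=6,interpolation=cv2.INTER_CUBIC))
cv2.imwrite("pics/wrist3b.png",bot.snapshot("wrist")["pixels"][:,:,::-1])
E
```

```text
9.5833 [ 0.58568486 -0.1466913   0.11778408] [-0.55034426 -0.24359417  0.51149208] 0.9982346346584183
```

View pics/wrist3.png

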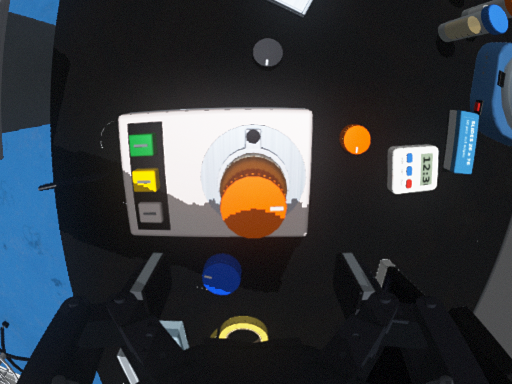

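View pics/wrist3b.png

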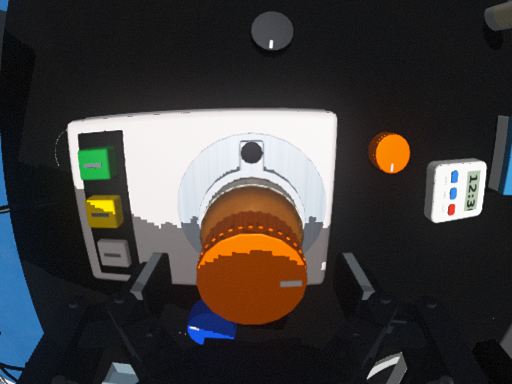

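View pics/side3.png

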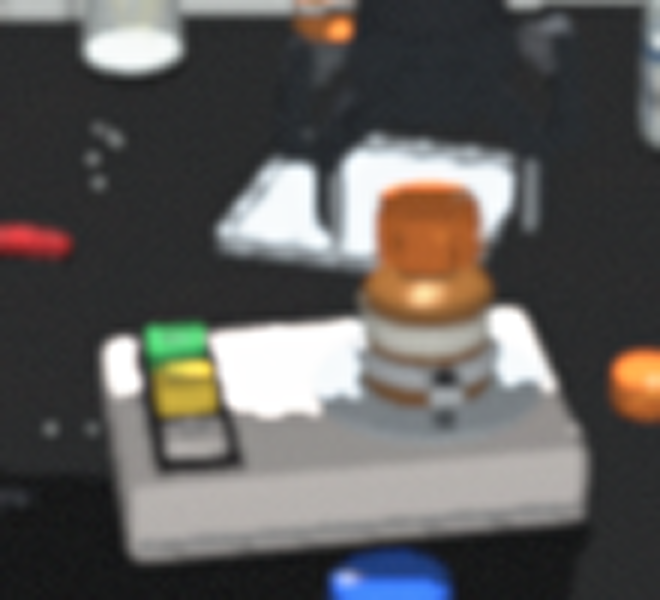

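Wrist views: white key flush/latched at (115,253), green and yellow up; the cap (252,280) lies between the pads (160 and 350). Grip, press, and check.

```bash
python3 - <<'E'
from geo import *
from bench import bot
import cv2
f0=np.array(bot.read_contact_force())
bot.move_gripper(0.0,90)
p=np.array(bot.read_tcp_pos()); print("grip",bot.read_grip_width(),p,np.array(bot.read_contact_force())-f0)
for z in (.1145,.113,.1115,.1105,.1095):
    bot.move_linear([*BOT,z],speed=.02)
    f=np.array(bot.read_contact_force())-f0; print(z,np.round(bot.read_tcp_pos(),4),f.round(1))
    if f[2]>19: break
print(bot.read_time_s())
im=bot.snapshot("side")["pixels"][:,:,::-1]
cv2.imwrite("pics/side4.png",cv2.resize(im[165:265,190:300],None,fx=6,fy=6,interpolation=cv2.INTER_CUBIC))
cv2.imwrite("pics/wrist4.png",bot.snapshot("wrist")["pixels"][:,:,::-1])
E
```

```text
grip 0.5754322806464828 [ 0.58546795 -0.14653527  0.11767787] [-2.19570159  1.46219034  6.40918461]
0.1145 [ 0.5855 -0.1466  0.1155] [-3.3  1.   9.9]
0.113 [ 0.5855 -0.1465  0.1143] [-4.3  2.1 11. ]
0.1115 [ 0.5855 -0.1465  0.113 ] [-3.8  1.8 13.7]
0.1105 [ 0.5856 -0.1466  0.1122] [-5.5  3.  14.5]
0.1095 [ 0.5856 -0.1466  0.1113] [-6.4  2.6 15.1]
11.3833
```

View pics/side4.png

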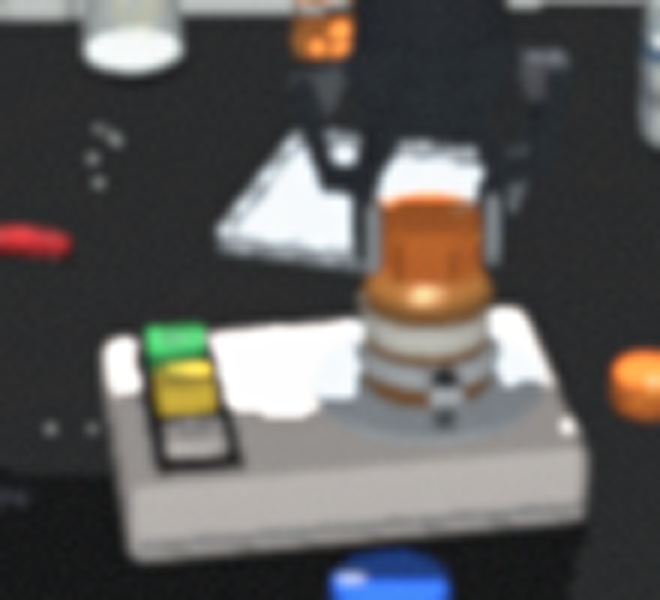

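View pics/wrist4.png

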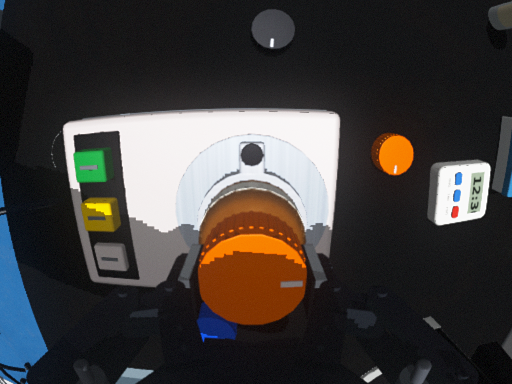

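```bash
python3 - <<'E'
from geo import *
from bench import bot
import cv2
for a in (12,24,36,48,60,68):
    bot.move_pose([*BOT,.1093],down(YAW+np.pi/2+np.radians(a)))
    f=np.array(bot.read_contact_force()); print(a,np.round(bot.read_tcp_pos(),4),f.round(1),np.round(bot.read_wrist_torque(),2),round(bot.read_grip_width(),3),round(bot.read_joint_positions()[5],3))
    if np.linalg.norm(f)>45: break
print(bot.read_time_s())
cv2.imwrite("pics/wrist5.png",bot.snapshot("wrist")["pixels"][:,:,::-1])
E
```

```text
12 [ 0.5866 -0.1468  0.1115] [-2.1  0.1 14.6] [0.14 0.42 0.04] 0.579 1.026
24 [ 0.5869 -0.1468  0.1116] [-1.2  0.9 14.2] [ 0.13  0.2  -0.01] 0.575 0.817
36 [ 0.5871 -0.1468  0.1116] [ 0.6  0.7 15.1] [0.15 0.1  0.05] 0.581 0.607
48 [ 0.5871 -0.1468  0.1116] [ 0.5  1.2 14.2] [0.14 0.07 0.05] 0.58 0.398
60 [ 0.5871 -0.1466  0.1117] [ 0.4  2.5 15. ] [0.37 0.08 0.09] 0.579 0.189
68 [ 0.5871 -0.1464  0.1116] [ 0.1  2.9 15.3] [0.46 0.07 0.09] 0.581 0.049
13.325
```

View pics/wrist5.png

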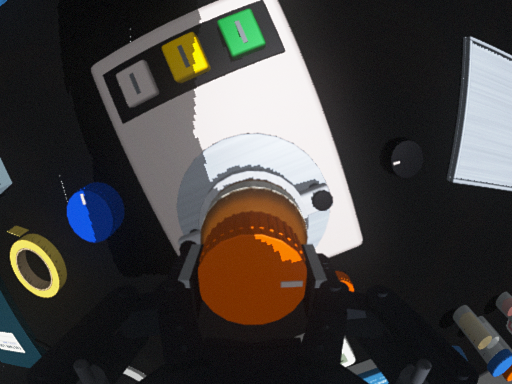

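Mark still at the same place in the gripper view (291,284): the cap turned with it 68°. Lift.

```bash
python3 - <<'E'
from geo import *
from bench import bot
import cv2
for z in (.118,.128,.145,.23):
    bot.move_linear([.5868,-.1465,z],speed=.05 if z<.2 else .15)
    print(z,np.round(bot.read_tcp_pos(),4),np.round(bot.read_contact_force(),1),round(bot.read_grip_width(),3))
im=bot.snapshot("side")["pixels"][:,:,::-1]
cv2.imwrite("pics/side6.png",cv2.resize(im[125:265,180:320],None,fx=4,fy=4,interpolation=cv2.INTER_CUBIC))
cv2.imwrite("pics/wrist6.png",bot.snapshot("wrist")["pixels"][:,:,::-1])
print(bot.read_time_s())
E
```

```text
0.118 [ 0.5873 -0.1462  0.1186] [1.  2.8 5.4] 0.582
0.128 [ 0.5868 -0.1467  0.128 ] [-0.1 -0.   0.1] 0.574
0.145 [ 0.587  -0.1466  0.1453] [-0.7  0.5 -0.3] 0.578
0.23 [ 0.5865 -0.1464  0.2291] [ 0.3  0.5 -0.2] 0.582
15.3583
```

View pics/side6.png

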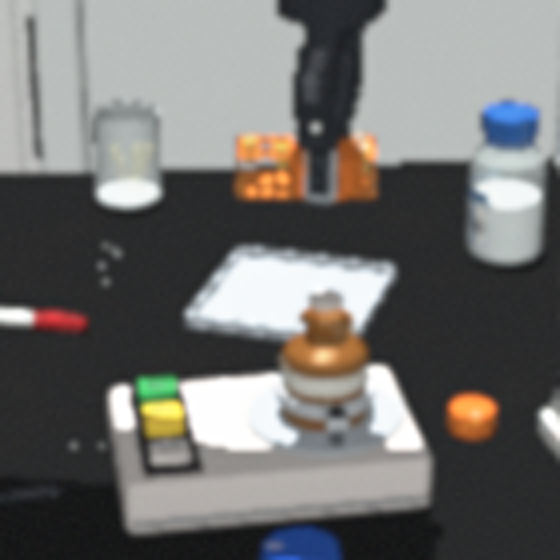

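View pics/wrist6.png

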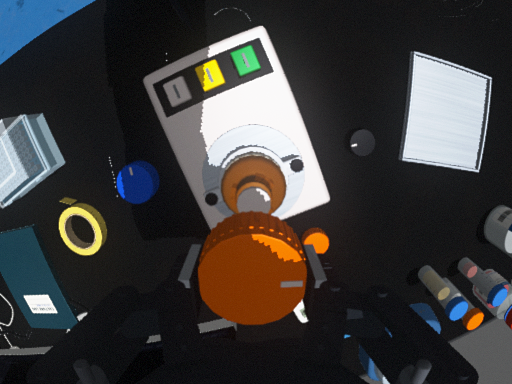

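```bash
python3 - <<'E'
from geo import *
from bench import bot
import cv2
o=down(2.775)
bot.move_linear([*TRAY,.20],speed=.2,rotation=o)
bot.move_linear([*TRAY,.03],speed=.15)
f0=np.array(bot.read_contact_force()); z=.012
print(bot.read_time_s(),f0)
bot.move_linear([*TRAY,z],speed=.06)
while z>-.002:
    f=np.array(bot.read_contact_force())-f0; print(round(z,4),np.round(bot.read_tcp_pos(),4),f.round(1))
    if f[2]>3: break
    z-=.0012; bot.move_linear([*TRAY,z],speed=.02)
im=bot.snapshot("side")["pixels"][:,:,::-1]
cv2.imwrite("pics/side7.png",cv2.resize(im[125:265,180:320],None,fx=4,fy=4,interpolation=cv2.INTER_CUBIC))
cv2.imwrite("pics/wrist7.png",bot.snapshot("wrist")["pixels"][:,:,::-1])
print(bot.read_time_s())
E
```

```text
18.25 [-0.06069412  0.23070689 -0.11147727]
0.012 [0.5846 0.1439 0.0115] [ 0.6 -0.7  0. ]
0.0108 [0.5851 0.144  0.0109] [ 0.2 -0.2 -0.5]
0.0096 [0.585  0.144  0.0096] [ 0.2 -0.8 -0.8]
0.0084 [0.5849 0.144  0.0083] [-0.1 -0.1  0.3]
0.0072 [0.5849 0.144  0.0071] [ 0.4 -0.1 -0.2]
0.006 [0.5849 0.144  0.0059] [-0.   0.1  0.4]
0.0048 [0.5849 0.144  0.0047] [-0.5 -0.3  0.1]
0.0036 [0.5849 0.144  0.0035] [-0.2 -1.   0.2]
0.0024 [0.5852 0.144  0.0028] [-0.7 -1.4  4.3]
20.8
```

View pics/side7.png

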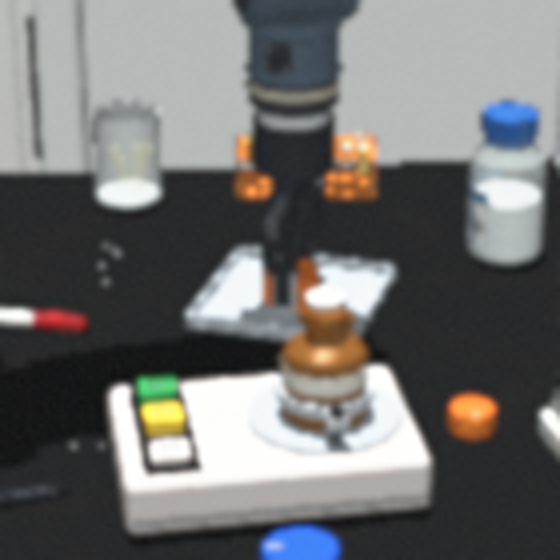

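View pics/wrist7.png

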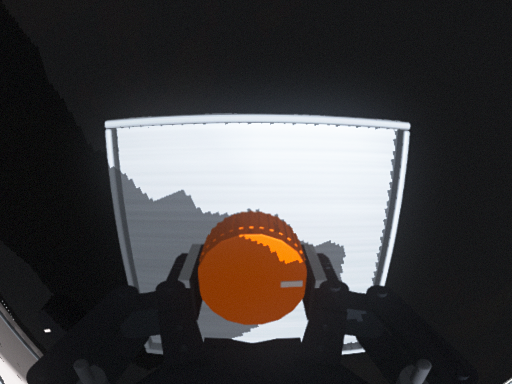

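Contact exactly at the predicted height; cap on the tray floor, centred. Release and retreat.

```bash
python3 - <<'E'
from geo import *
from bench import bot
import cv2
bot.move_gripper(0.82,20)
print(bot.read_grip_width(),bot.read_contact_force())
bot.move_linear([*TRAY,.05],speed=.06)
bot.move_linear([*TRAY,.22],speed=.2)
cv2.imwrite("pics/wrist8.png",bot.snapshot("wrist")["pixels"][:,:,::-1])
bot.move_linear([.36,.0,.28],speed=.2)
for s in("side","top"):
    im=bot.snapshot(s)["pixels"][:,:,::-1]
    im=im[125:285,180:320] if s=="side" else im[110:290,100:380]
    cv2.imwrite(f"pics/{s}8.png",cv2.resize(im,None,fx=3.5 if s=="side" else 2.8,fy=3.5 if s=="side" else 2.8,interpolation=cv2.INTER_CUBIC))
print(bot.read_time_s())
E
```

```text
0.8222094275412817 [ 0.65189824 -0.07416349  0.61633381]
24.7417
```

View pics/wrist8.png

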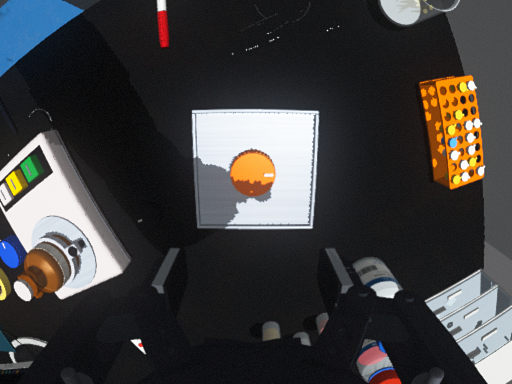

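View pics/side8.png

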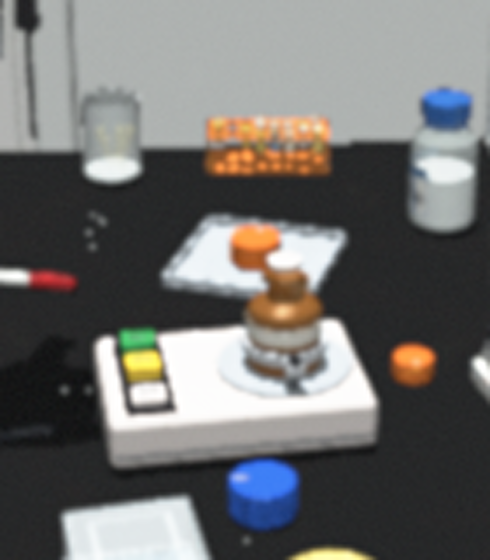

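View pics/top8.png

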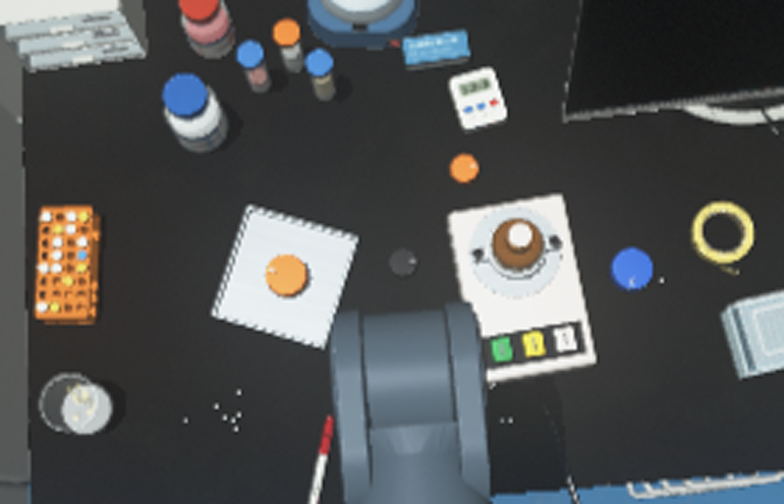

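The cap lies flat and mark-up in the middle of the tray at (253,173) in the wrist view. White is down, green and yellow are up. In the top view the beaker, tape and timer are at their first pixel positions.

```bash
python3 -c "
from bench import bot
print(bot.read_contact_force()); bot.hand_in(); print(bot.read_time_s())"
```

```text
[ 0.37022922  0.65459829 -0.67622516]
the job is handed in; nothing more can be done
the job is handed in; nothing more can be done
```

The job is done and handed in, at about 25 s on the robot's clock.

- **Stirrer:** I pressed the white key to its end stop, at about 14 N. It stayed down, the green key popped up and the yellow key was not touched.
- **Cap:** I gripped the orange cap and pressed it about 6 mm, at about 15 N. I turned it 68° anticlockwise while keeping it pressed, then lifted it off. It went down onto the tray floor, with contact at the expected height, and I released it.

The last pictures show the cap lying flat and right way up in the middle of the tray. The white key is down, the green and yellow keys are up, and the bottle is open. By eye, the beaker, tape roll and timer are where they started. The robot was touching nothing at hand-in. None of my checks failed or disagreed, and the hand-in gave no verdict.

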